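# Even out the two-pan balance

## Task

Bring the two-pan balance level, with the brass weight alone on its pan and all four nozzle jars upright on the other one: put the spare jar that stands on the worktop just left of the balance on the raised pan, and push the jar that stands beside the weight across the tray to join the others, nudging until the beam rests level. Slide the jars that already stand on the balance, do not lift them off; leave the weight where it stands and do not disturb the small things on the worktop.

Things in the scene. Friction and masses are not known exactly. Their poses are not given: they have to be found in the camera images.
- balance: grey stand of the balance, fixed to the worktop; origin at the centre of its underside. It carries the axle (along x, 46 above the worktop). A red pointer hangs from the beam at the middle of the -x side, before a white scale with a green centre mark. A headset hangs behind the right (-y) end of the balance (about x 0.64 to 0.72, y -0.40 to -0.18, 290 to 480 above the worktop): keep the arm clear of it.
- beam_mid (a point): middle of the tray floor, 60 above the worktop; tilts with the beam. The beam is one flat aluminium tray, 440 long (this point's y) and 160 wide (x), rims 3 thick standing 8 above the floor. The pans are the blue fields, 37 to 213 mm either side of the middle along y; a flat bare strip with a yellow line lies between, with no wall, so things slide across.
- beam (a joint): tilt of the beam (rad): 0 level, positive when its +y side is up; stops at +-0.08. A weak spring (0.7 N m/rad) centres it, lightly damped. What stands farther from the middle counts for more: 30 mm of one jar's travel is worth about 0.025 rad between the stops.
- brass_weight: brass weight with a knob on top, 200 g within 4 %, so it balances four jars at the same mean distance; diameter 36, height 48; origin under its centre. It stands on either pan, one jar beside it, the other two jars side by side on the other pan; all four about 130 mm from the middle, in lanes 36 mm either side of the tray's long centre line.
- jar_a: clear lidded jar of printer nozzles with a black lid, one of four that look alike, 50 g; diameter 44 (lid 45), height 43; origin at the centre of its underside, z up. Stands on the balance, on either pan.
- jar_b: clear lidded jar of printer nozzles with a black lid, one of four that look alike, 50 g; diameter 44 (lid 45), height 43; origin at the centre of its underside, z up. Stands on the balance, on either pan.
- jar_c: clear lidded jar of printer nozzles with a black lid, one of four that look alike, 50 g; diameter 44 (lid 45), height 43; origin at the centre of its underside, z up. Stands on the balance, on either pan.
- jar_spare: clear lidded jar of printer nozzles with a black lid, one of four that look alike, 50 g; diameter 44 (lid 45), height 43; origin at the centre of its underside, z up. The spare one: stands on the worktop just beyond the +y (left) end of the balance (a like jar far back on the left by the blue case is not part of the job).
- knob: small black clamp knob lying loose behind the balance, diameter 35, height 33; origin at the centre of its underside. To be left alone.
- gear: orange printed gear lying loose behind the balance, diameter 41, height 14; origin at the centre of its underside. To be left alone.
- cutter: red and black flush cutter lying loose behind the balance, 96 x 61 x 12; origin at the centre of its underside. To be left alone.
Not all that is in view belongs to the job. What is shaped like the jar_spare but orange or pink is not meant.

How it is judged:
At the end, for the whole second after the job is handed in: The brass weight stands on one pan and all four jars on the other, each with its centre more than 30 mm from the middle line, upright (within 0.15 rad) on the tray floor (within 6 mm) and at rest, and the beam is still and level within 0.025 rad (1.4 degrees) (((y of brass_weight in the frame of beam_mid above 0.03 m and y of each of jar_a, jar_b, jar_c, jar_spare in the frame of beam_mid below -0.03 m) or (y of brass_weight in the frame of beam_mid below -0.03 m and y of each of jar_a, jar_b, jar_c, jar_spare in the frame of beam_mid above 0.03 m)) and value of joint beam between -0.025 and 0.025 rad and z of jar_a in the frame of beam_mid between -0.006 and 0.006 m and angle between each of jar_a, jar_b, jar_c, jar_spare, brass_weight's own z axis and vertical below 0.15 rad and linear speed of each of jar_a, jar_b, jar_c, jar_spare, brass_weight below 0.02 m/s and z of jar_b in the frame of beam_mid between -0.006 and 0.006 m and z of jar_c in the frame of beam_mid between -0.006 and 0.006 m and z of jar_spare in the frame of beam_mid between -0.006 and 0.006 m and z of brass_weight in the frame of beam_mid between -0.006 and 0.006 m and velocity of joint beam between -0.05 and 0.05 rad/s); the robot touches nothing.
It fails at once if A jar that stood on the balance was lifted or knocked off its tray (over 15 mm above or below the floor) (z of any of jar_a, jar_b, jar_c in the frame of beam_mid above 0.015 m or z of any of jar_a, jar_b, jar_c in the frame of beam_mid below -0.015 m).
It fails at once if A jar was tipped by more than 0.6 rad (angle between any of jar_a, jar_b, jar_c, jar_spare's own z axis and vertical above 0.6 rad).
It fails at once if The brass weight was moved from its place (by over 40 mm; riding up and down with the beam is far less) (distance of brass_weight from where it was at the start of the episode above 0.04 m).
It fails at once if A small thing on the worktop was disturbed (moved over 30 mm) (distance of any of knob, gear, cutter from where it was at the start of the episode above 0.03 m).
It also fails if it takes over 72 s, if anything falls off the work surface, if the arm or the gripper's body presses on something with over 40 N, if the wrist force passes 120 N, or if a joint passes its speed limit or range.

## Robot

A 6-joint arm with a two-finger parallel gripper is mounted at the origin on a cart in front of the work surface, level with it; the furniture and walls round the work are solid. World frame = base frame: x ahead of the robot, y to its left, z up, the work surface at z = 0. Lengths are in m, angles in rad, forces in N, time in s.
With the tool pointing down it reaches from about 0.375 to 0.9 m from the base axis. Payload 3.1 kg.
Tool frame: the origin (TCP) lies on the centre line of the jaws, within the pads' length; the fingertips stand 19 mm ahead of it and the grasp point (between the pads) is the TCP; z points along the fingers, y is the line along which they close (so a half turn about z gives the same grasp; the last joint's range is limited). The gripper opens to 87 mm and grips with 3 to 60 N. Pads are 19 mm wide; open, the fingers measure 117 mm over their backs; the gripper's body (75 mm by 190 mm) begins 51 mm behind the grasp point.
Start: joints at [1.002, 0.527, 1.433, -0, 1.181, -0.178], TCP at [0.237, 0.578, 0.242] pointing down, gripper open.
Joint ranges: [-3.08, 3.08], [-0.75, 2.2], [0.22, 2.44], [-1.43, 4.57], [0, 2.65], [-2.85, 2.85]. Speed limits (rad/s): [2.79, 2.79, 3.14, 3.14, 3.14, 3.14].

## Interface

Orientations are given as a rotation vector (axis times angle).
In Python, from plant import sensors, cams, r gives the robot as it stands.
- The arm moves only by the tool arm_command, never from a script. Its argument "targets" is one flat list of numbers, 7 for each row, row after row: the shift along the tool's x, y, z in units of 100 mm (1.0 is 100 mm), then the turn, a rotation vector about the tool's x, y, z in units of pi rad (1.0 is pi rad), then the finger opening in mm, from 0 to 87. In form: [x, y, z, ax, ay, az, hand, x, y, z, ax, ay, az, hand, ...]. A call has 1 to 12 rows; each row is the pose to reach, as a shift and turn from the pose commanded when the call began, along the tool's axes at that moment, turning the shorter way round; what a row does not reach only later rows make up. A row lasts 1/12 s, in which the tool goes at most 41.7 mm and 7.16 degrees, less where a joint would pass 70% of its speed; a pose out of reach is approached as far as the arm can. A call with a number of a shift or a turn outside -1 to 1 is refused whole. A call with a gripper value outside its range is refused whole. The fingers move at their own pace and stop on an object; "force" is the grip in N (left out, the last holds). Time passes only in rows, so rows that repeat a pose let the fingers close. It gives the time, the measured TCP pose, the force, the opening and the grip force at its end, in the units of the state.
- sensors.read_state(): the state, without advancing time (a new reading comes with each control period).
- cams.read_camera(name): name is "scene" or "top" or "wrist"; returns the picture (384x512x3 uint8, red, green, blue); there is no depth.
- cams.camera_info(name): a dict with "camera_matrix" (3x3 intrinsics, pixels), "k1" (the pictures are not rectified: a ray, as slopes to the right and down, at radius r is drawn at 1 + k1 r^2 times it, then the intrinsics apply), "R" (3x3) and "t" (3): a world point X has camera coordinates R X + t. Camera axes: x right, y down, z forward; pixel columns grow to the right and rows downward; lengths in m; the calibration is good to about 2 mm. A picture is of the moment at which its call begins: read the wrist's pose just before it. camera_info takes no time and is no camera call; for the wrist camera it gives the pose at the moment of the call.
- r.sign_off(): hands the job in; it is judged then, once.
The state is a dict: "clock": time; "joint_positions": joint angles; "joint_vel": joint speeds; "joint_efforts": joint torques, N m; "position": TCP position; "eef_rot": TCP orientation; "ft_force": force on the tool from outside, world axes, zero at the start; "moment": the same for the moment, N m; "finger_gap": opening from 0.0 (shut) to 1.0 (fully open); "finger_force": force on a finger pad.
Only numpy, scipy, OpenCV 4.12 (cv2) and the standard library are available. Lean on these libraries where they do the work, as an engineer would, in place of code of your own. Each camera call takes 0.05 s, during which the arm holds its last target. There are 200 camera calls.

## Working session

There is one attempt and no reset: what is moved stays moved. The work goes in short steps, Python scripts to look and compute and a tool call to move; the robot and the scene stay as the last step left them, time stands still between calls to the robot, and variables do not carry over. Pictures are saved under pics/ and viewed, at most 10 in all, crops included, and the job is handed in when it is done.

Besides the shell and the picture viewer there is one more tool, called after "Emit:" by a JSON object that holds its "method" and its "body". arm_command: Moves the arm, as the interface text tells. Shifts and turns lie within -1 to 1; 1 stands for 100 mm of shift or pi rad of turn. Its arguments: {"type":"object","properties":{"targets":{"type":"array"},"force":{"type":"number"}},"required":["targets"]}

```bash
ls; mkdir -p pics; cat > h.py <<'E'
import numpy as np, cv2
from plant import sensors, cams, r
def snap(n,f=None):
    im=cams.read_camera(n)
    if f: cv2.imwrite('pics/'+f,cv2.cvtColor(im,cv2.COLOR_RGB2BGR))
    return im
def ray(info,u,v):
    K=np.array(info['camera_matrix']);R=np.array(info['R']);t=np.array(info['t'])
    d=cv2.undistortPoints(np.array([[[u,v]]],float),K,np.array([info['k1'],0,0,0.]))[0,0]
    return -R.T@t, R.T@np.array([d[0],d[1],1])
def onz(info,u,v,z):
    o,d=ray(info,u,v); return o+d*(z-o[2])/d[2]
def proj(info,X):
    K=np.array(info['camera_matrix']);R=np.array(info['R']);t=np.array(info['t'])
    c=R@np.array(X,float)+t; a=c[:2]/c[2]; a=a*(1+info['k1']*(a@a))
    return K[:2,:2]@a+K[:2,2]
E
python3 - <<'E'
from h import *
s=sensors.read_state();print(s)
a=snap('scene');b=snap('top')
cv2.imwrite('pics/st.png',cv2.cvtColor(np.vstack([a,b]),cv2.COLOR_RGB2BGR)[:, :]) if 0 else None
cv2.imwrite('pics/scene.png',cv2.cvtColor(a,cv2.COLOR_RGB2BGR));cv2.imwrite('pics/top.png',cv2.cvtColor(b,cv2.COLOR_RGB2BGR))
for n in('scene','top'):
    i=cams.camera_info(n);print(n,-np.array(i['R']).T@i['t'],i['camera_matrix'],i['k1'])
E
```

```text
pics
{'clock': 0.0, 'joint_positions': array([ 1.00252340e+00,  5.28449472e-01,  1.43392977e+00,  3.22849320e-05,
        1.18143001e+00, -1.78506600e-01]), 'joint_vel': array([-0.00053277,  0.00040874, -0.00100992, -0.00159271,  0.0011674 ,
       -0.00067596]), 'joint_efforts': array([-3.15851885e-04, -4.40031874e+01, -1.76596195e+01,  6.34408020e-02,
        5.80602069e-02, -1.50418614e-04]), 'position': array([0.23706003, 0.57752401, 0.24057314]), 'eef_rot': array([-0.60823207, -3.08129737,  0.00322395]), 'ft_force': array([-0.46976992, -0.18097441,  0.38856429]), 'moment': array([ 0.00420223,  0.05804176, -0.0337724 ]), 'finger_force': 0.0, 'finger_gap': 0.9976415773317605}
scene [ 0.14255697 -0.41407262  0.93499528] [[451.33385715   0.         258.42339971]
 [  0.         451.33385715 196.05778852]
 [  0.           0.           1.        ]] -0.14375115934092791
top [0.36833398 0.19724548 1.21028015] [[467.7142758    0.         251.59394809]
 [  0.         467.7142758  188.58178399]
 [  0.           0.           1.        ]] -0.1239808535365069
```

View pics/scene.png

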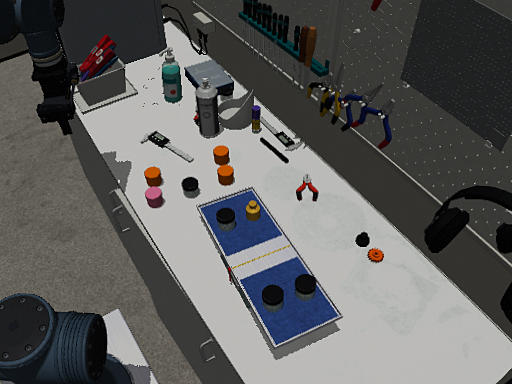

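View pics/top.png

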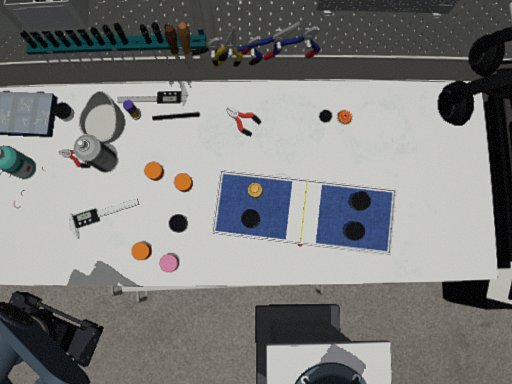

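Top view, black-lidded candidates: (178,223) stands on the worktop just left of the balance, so it is the spare. (250,218) stands beside the brass weight (255,189). (360,201) and (354,231) are on the right, raised pan. (63,110) is the far-back look-alike by the blue case, and the orange/pink ones are not meant. Next I measure their positions and check a close crop.

```bash
cat > m.py <<'E'
from h import *
def blobs(im,m,lo,hi):
    n,l,s,c=cv2.connectedComponentsWithStats(m.astype(np.uint8))
    return [(c[i].round(1),s[i]) for i in range(1,n) if lo<s[i,4]<hi]
E
python3 - <<'E'
from m import *
it,isc=cams.camera_info('top'),cams.camera_info('scene')
T=cv2.cvtColor(cv2.imread('pics/top.png'),cv2.COLOR_BGR2RGB);S=cv2.cvtColor(cv2.imread('pics/scene.png'),cv2.COLOR_BGR2RGB)
tri=lambda a,b:(lambda p,q:(np.linalg.lstsq(np.vstack([np.hstack([np.eye(3),-p[1][:,None],np.zeros((3,1))]),np.hstack([np.eye(3),np.zeros((3,1)),-q[1][:,None]])]),np.r_[p[0],q[0]],rcond=None)[0][:3]))(ray(it,*a),ray(isc,*b))
for nm,im,roi in(('top',T,(160,160,400,260)),('scene',S,(170,160,330,330))):
    x0,y0,x1,y1=roi;c=im[y0:y1,x0:x1].astype(int)
    print(nm,'dark',[((b[0]+[x0,y0]),b[1][2:]) for b in blobs(c,c.max(2)<45,80,900)])
    y=(c[...,0]>120)&(c[...,2]<90)&(c[...,1]>80)
    print('brass',[((b[0]+[x0,y0]),b[1][2:]) for b in blobs(c,y,15,900)])
    bl=(c[...,2]>c[...,0]+40)&(c[...,2]>70)
    for b in blobs(c,bl,1500,90000):print('blue',b[0]+[x0,y0],b[1])
    cs,_=cv2.findContours(bl.astype(np.uint8),0,2)
    for k in cs:
        if cv2.contourArea(k)>1500:
            ap=cv2.approxPolyDP(cv2.convexHull(k),6,True)[:,0]+[x0,y0];print(ap.tolist())
            if nm=='top':
                for p in ap: print(onz(it,*p,0.06).round(4))
cv2.imwrite('pics/c1.png',cv2.resize(cv2.cvtColor(T,cv2.COLOR_RGB2BGR)[160:265,155:405],None,fx=3,fy=3,interpolation=2))
for z,p in((.043,(178,223)),(.093,(250,218)),(.098,(255,189)),(.113,(360,201)),(.113,(354,231))):print(p,onz(it,*p,z).round(4))
print('knob',onz(it,325,115,.03),'gear',onz(it,345,117,.014),'cut',onz(it,242,122,.01),'ptr',onz(it,299,245,.03))
E
```

```text
top dark [(array([360.3, 200.6]), array([ 20,  18, 272], dtype=int32)), (array([250.3, 218.3]), array([ 18,  18, 255], dtype=int32)), (array([177.8, 222.8]), array([ 17,  17, 226], dtype=int32)), (array([354.6, 230.6]), array([ 20,  18, 277], dtype=int32))]
brass [(array([182.4, 181.5]), array([ 17,  16, 217], dtype=int32)), (array([254.4, 189.4]), array([ 14,  14, 154], dtype=int32))]
blue [254.1 206. ] [  56   14   76   65 3515]
blue [353.4 217.8] [ 156   25   76   66 3448]
[[322, 185], [391, 193], [386, 250], [316, 242]]
[0.5474 0.0169 0.06  ]
[ 0.525  -0.1574  0.06  ]
[ 0.383  -0.1374  0.06  ]
[0.4059 0.0363 0.06  ]
[[224, 174], [291, 182], [285, 238], [216, 230]]
[0.5781 0.2613 0.06  ]
[0.5559 0.0943 0.06  ]
[0.4169 0.1123 0.06  ]
[0.4385 0.2815 0.06  ]
scene dark [(array([189.7, 184.1]), array([ 16,  15, 190], dtype=int32)), (array([225.3, 215.6]), array([ 19,  16, 250], dtype=int32)), (array([305.1, 283.9]), array([ 22,  21, 369], dtype=int32)), (array([272.3, 295. ]), array([ 22,  21, 376], dtype=int32))]
brass [(array([224.9, 169.8]), array([ 17,  12, 109], dtype=int32)), (array([252.4, 207.1]), array([ 14,  13, 103], dtype=int32)), (array([242.6, 263.7]), array([24, 10, 28], dtype=int32))]
blue [240.7 224.2] [  30   31   82   65 2397]
blue [286.9 298.3] [  70   97   90   73 3348]
[[297, 257], [329, 303], [329, 319], [308, 329], [268, 329], [240, 280]]
[[251, 191], [281, 234], [226, 255], [200, 208]]
(178, 223) [0.458  0.3781 0.043 ]
(250, 218) [0.4643 0.1976 0.093 ]
(255, 189) [0.5336 0.1848 0.098 ]
(360, 201) [ 0.4996 -0.0646  0.113 ]
(354, 231) [ 0.4285 -0.0472  0.113 ]
knob [ 0.73833727 -0.00278975  0.03      ] gear [ 0.73756953 -0.05907743  0.014     ] cut [0.72715404 0.21593436 0.01      ] ptr [0.40006593 0.07523459 0.03      ]
```

View pics/c1.png

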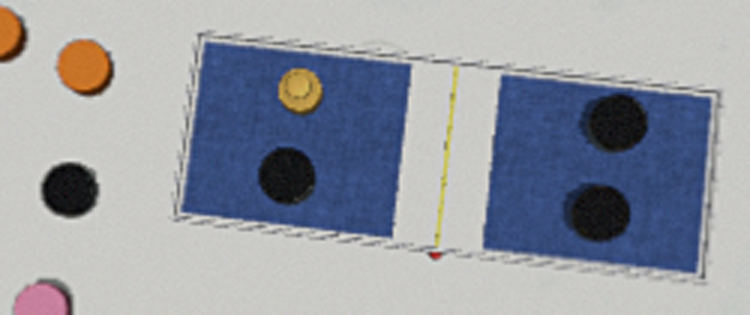

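The crop confirms the choice: the spare at crop (70,190), the weight (300,88) with its jar (287,175) on the left pan, two jars (615,122) and (598,212) on the right. Jar coordinates in the beam frame come out at lanes ±36 and about 125 from the middle, as described. Plan: the spare goes to beam y −180, x 0 and the pushed jar to about −65.

```bash
cat > g.py <<'E'
from h import *
from scipy.spatial.transform import Rotation as Ro
th=-0.131; MID=np.array([.4815,.0645])
XB=np.array([np.cos(th),np.sin(th)]);YB=np.array([-np.sin(th),np.cos(th)])
W=lambda x,y:MID+x*XB+y*YB
def Rt(tilt=0):
    """tool down, closing axis along beam x; tilt>0: fingertips lead toward -yb"""
    y=-np.r_[XB,0]; z=np.array([0,0,-1.]); z=z*np.cos(tilt)-np.r_[YB,0]*np.sin(tilt)
    R=np.c_[np.cross(y,z),y,z]; 
    R0=Ro.from_rotvec(sensors.read_state()['eef_rot']).as_matrix()
    if np.trace(R0.T@R)<np.trace(R0.T@(R@np.diag([-1,-1,1]))): R=R@np.diag([-1,-1,1])
    return R
def rel(p,R=None):
    s=sensors.read_state();R0=Ro.from_rotvec(s['eef_rot']).as_matrix()
    d=R0.T@(np.array(p)-s['position'])*10
    a=Ro.from_matrix(R0.T@(R0 if R is None else R)).as_rotvec()/np.pi
    return np.r_[d,a].round(3)
E
python3 - <<'E'
from g import *
R0=Ro.from_rotvec(sensors.read_state()['eef_rot']).as_matrix();print(R0.round(3))
print(rel([.458,.378,.15],Rt())); print(W(0,-.18),W(-.036,.13),W(-.036,-.065))
print(onz(cams.camera_info('top'),177.8,222.8,.043))
E
```

```text
[[-0.925  0.38  -0.001]
 [ 0.38   0.925 -0.002]
 [ 0.    -0.002 -1.   ]]
[-2.802e+00 -1.005e+00  9.070e-01 -1.000e-03  0.000e+00  4.180e-01]
[ 0.45798738 -0.11395772] [0.46278979 0.19808865] [0.43731779 0.00475946]
[0.45850402 0.37861187 0.043     ]
```

Emit:
{"method": "arm_command", "body": {"targets": [-1,-0.35,0.3,0,0,0.21,70,-1,-0.35,0.3,0,0,0.418,70,-1,-0.35,0.3,0,0,0.418,70,-1,-0.35,0.3,0,0,0.418,70,-1,-0.35,0.3,0,0,0.418,70,-1,-0.35,0.3,0,0,0.418,70,-1,-0.35,0.3,0,0,0.418,70,-1,-0.35,0.3,0,0,0.418,70,-1,-0.35,0.3,0,0,0.418,70,-1,-0.35,0.3,0,0,0.418,70,-1,-0.35,0.3,0,0,0.418,70,-1,-0.35,0.3,0,0,0.418,70]}}

```text
clock: 1.1
position: [0.3164, 0.5075, 0.2111]
eef_rot: [2.364, 2.069, -0.002]
ft_force: [1.0, -0.2, -0.1]
finger_gap: 0.802
finger_force: 0.0
```

```bash
python3 - <<'E'
from g import *
s=sensors.read_state();print(s['clock'],s['position'],s['joint_positions'])
print(rel([.458,.378,.13],Rt()))
E
```

```text
1.1 [0.31641268 0.50746528 0.2110594 ] [ 8.26574738e-01  5.27252874e-01  1.53287799e+00 -5.42893761e-06
  1.08258832e+00  9.59717243e-01]
[-1.094e+00  1.576e+00  8.110e-01 -0.000e+00  0.000e+00 -1.000e-03]
```

Emit:
{"method": "arm_command", "body": {"targets": [-1,1,0.3,0,0,0,70,-1,1,0.3,0,0,0,70,-1,1,0.3,0,0,0,70,-1,1,0.3,0,0,0,70,-1,1,0.3,0,0,0,70,-1,1,0.3,0,0,0,70]}}

```text
clock: 1.6
position: [0.403, 0.3946, 0.1811]
eef_rot: [-2.364, -2.068, 0.002]
ft_force: [0.2, 0.5, 0.0]
finger_gap: 0.803
finger_force: 0.0
```

Emit:
{"method": "arm_command", "body": {"targets": [-0.09,0.57,0.5,0,0,0,70,-0.09,0.57,0.5,0,0,0,70,-0.09,0.57,0.5,0,0,0,70,-0.09,0.57,0.5,0,0,0,70]}}

```text
clock: 1.93
position: [0.4575, 0.3795, 0.1303]
eef_rot: [-2.362, -2.07, 0.004]
ft_force: [-1.0, -0.6, 0.1]
finger_gap: 0.805
finger_force: 0.0
```

```bash
python3 - <<'E'
from m import *
from g import *
s=sensors.read_state();print(s['clock'],s['position'])
i=cams.camera_info('wrist');w=snap('wrist','w1.png')
c=w.astype(int)
for b in blobs(c,c.max(2)<45,300,30000):print(b[0],b[1],onz(i,*b[0],.043).round(4))
print(proj(i,[.4585,.3786,.043]),rel([.4583,.3784,.025],Rt()))
E
```

```text
1.9333 [0.45746369 0.37946617 0.13026673]
[259.9 200.5] [ 234  174   53   53 2215] [0.4581 0.3831 0.043 ]
[261.13666563 205.53859667] [-1.300e-02  1.800e-02  1.062e+00 -1.000e-03  0.000e+00  0.000e+00]
```

View pics/w1.png

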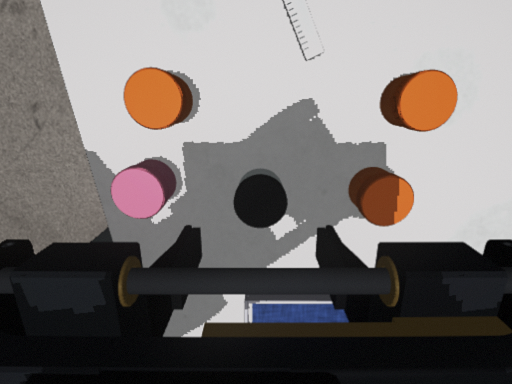

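The wrist view shows the black-lidded jar at (260,200) centred between the fingers. Its position agrees with the top view within 4 mm. Descend and grip.

Emit:
{"method": "arm_command", "body": {"targets": [0.01,0.01,0.35,0,0,0,70,0.01,0.01,0.7,0,0,0,70,0.01,0.01,1.0,0,0,0,70,0.01,0.01,1.0,0,0,0,70]}}

```text
clock: 2.32
position: [0.4543, 0.3792, 0.0275]
eef_rot: [-2.359, -2.071, 0.015]
ft_force: [-1.1, -1.1, 0.3]
finger_gap: 0.804
finger_force: 0.0
```

Emit:
{"method": "arm_command", "body": {"targets": [0,0,0.05,0,0,0,70,0,0,0.05,0,0,0,35,0,0,0.05,0,0,0,35,0,0,0.05,0,0,0,35,0,0,0.05,0,0,0,35,0,0,0.05,0,0,0,35,0,0,0.05,0,0,0,35,0,0,0.05,0,0,0,35], "force": 12}}

```text
clock: 2.98
position: [0.4596, 0.3803, 0.0278]
eef_rot: [2.364, 2.069, 0.003]
ft_force: [-0.6, -0.3, 6.1]
finger_gap: 0.498
finger_force: 11.5
```

Emit:
{"method": "arm_command", "body": {"targets": [0,0,-0.3,0,0,0,35,0,0,-0.6,0,0,0,35,0,0,-1.0,0,0,0,35,0,0,-1.0,0,0,0,35]}}

```text
clock: 3.32
position: [0.4631, 0.3822, 0.1334]
eef_rot: [2.361, 2.068, 0.021]
ft_force: [1.2, 0.2, -1.2]
finger_gap: 0.492
finger_force: 12.0
```

Emit:
{"method": "arm_command", "body": {"targets": [0,0,-0.35,0,0,0,35,0,0,-0.7,0,0,0,35,-0.3,0,-0.8,0,0,0,35,-0.65,0,-0.8,0,0,0,35,-1,0,-0.8,0,0,0,35,-1,0,-0.8,0,0,0,35]}}

```text
clock: 3.82
position: [0.4433, 0.2757, 0.2063]
eef_rot: [2.366, 2.066, -0.009]
ft_force: [0.6, -0.8, -1.3]
finger_gap: 0.501
finger_force: 12.0
```

Emit:
{"method": "arm_command", "body": {"targets": [-0.35,0.1,0,0,0,0,35,-0.7,0.2,0,0,0,0,35,-1,0.3,0,0,0,0,35,-1,0.3,0,0,0,0,35]}}

```text
clock: 4.15
position: [0.4635, 0.1734, 0.2064]
eef_rot: [2.367, 2.063, -0.002]
ft_force: [0.0, -0.2, -0.6]
finger_gap: 0.501
finger_force: 12.0
```

Emit:
{"method": "arm_command", "body": {"targets": [-0.35,0.1,0,0,0,0,35,-0.7,0.2,0,0,0,0,35,-1,0.3,0,0,0,0,35,-1,0.3,0,0,0,0,35]}}

```text
clock: 4.48
position: [0.481, 0.0705, 0.2066]
eef_rot: [2.366, 2.062, 0.001]
ft_force: [-0.1, -0.1, 0.2]
finger_gap: 0.497
finger_force: 12.0
```

Emit:
{"method": "arm_command", "body": {"targets": [-0.35,0,0,0,0,0,35,-0.7,0,0,0,0,0,35,-1,0,0,0,0,0,35,-1,0,0,0,0,0,35,-1,0,0,0,0,0,35]}}

```text
clock: 4.9
position: [0.4659, -0.025, 0.2064]
eef_rot: [-2.366, -2.066, -0.001]
ft_force: [-0.7, -0.3, -1.5]
finger_gap: 0.5
finger_force: 12.0
```

```bash
python3 - <<'E'
from g import *
s=sensors.read_state();print(s['clock'],s['position'],s['finger_gap'],s['finger_force'])
print(rel([*W(0,-.18),.125],Rt()))
E
```

```text
4.9 [ 0.46594459 -0.02503128  0.20641909] 0.4998583370995505 11.961767461398267
[-0.892  0.041  0.814 -0.    -0.    -0.001]
```

Emit:
{"method": "arm_command", "body": {"targets": [-0.3,0.02,0,0,0,0,35,-0.65,0.04,0.2,0,0,0,35,-0.89,0.04,0.5,0,0,0,35,-0.89,0.04,0.8,0,0,0,35,-0.89,0.04,0.8,0,0,0,35,-0.89,0.04,0.8,0,0,0,35,-0.89,0.04,0.8,0,0,0,35]}}

```text
clock: 5.48
position: [0.4586, -0.112, 0.1273]
eef_rot: [2.361, 2.072, 0.001]
ft_force: [-0.4, 0.3, -0.6]
finger_gap: 0.5
finger_force: 12.0
```

```bash
python3 - <<'E'
from g import *
s=sensors.read_state();print(s['clock'],s['position'],s['finger_gap'],s['finger_force'])
print(rel([*W(0,-.18),.101],Rt()))
a=snap('scene')[150:380,190:390];cv2.imwrite('pics/s2.png',cv2.cvtColor(cv2.resize(a,None,fx=2.5,fy=2.5,interpolation=2),4))
E
```

```text
5.4833 [ 0.45859071 -0.11197088  0.12726408] 0.49990810921568646 11.961643023205397
[-0.021 -0.004  0.263  0.    -0.     0.   ]
```

View pics/s2.png

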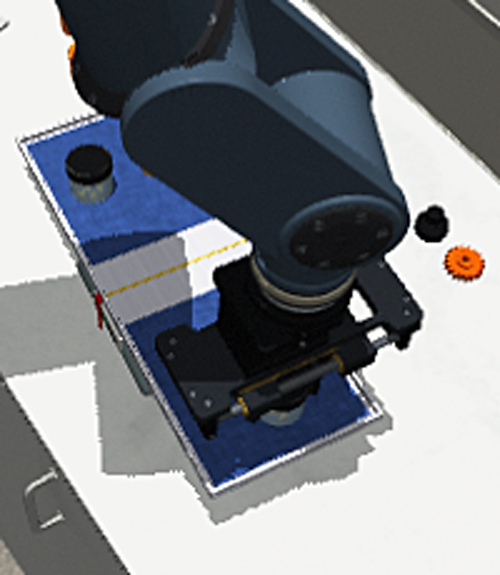

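The view shows the jar held over the outer right pan (about 280,410 in the crop), clear of the rims. Lower and release.

Emit:
{"method": "arm_command", "body": {"targets": [-0.01,0,0.1,0,0,0,35,-0.02,0,0.2,0,0,0,35,-0.02,0,0.25,0,0,0,35,-0.02,0,0.25,0,0,0,35,-0.02,0,0.25,0,0,0,35]}}

```text
clock: 5.95
position: [0.4583, -0.1149, 0.1025]
eef_rot: [2.361, 2.07, 0.001]
ft_force: [0.2, 0.8, -0.3]
finger_gap: 0.494
finger_force: 11.9
```

Emit:
{"method": "arm_command", "body": {"targets": [0,0,0.02,0,0,0,46,0,0,0.02,0,0,0,48,0,0,0.02,0,0,0,52,0,0,0.02,0,0,0,58,0,0,0.02,0,0,0,60,0,0,0.02,0,0,0,60,0,0,-0.2,0,0,0,60,0,0,-0.5,0,0,0,60,0,0,-0.8,0,0,0,60,0,0,-1,0,0,0,60,0,0,-1,0,0,0,60]}}

```text
clock: 6.87
position: [0.4602, -0.1165, 0.2054]
eef_rot: [2.357, 2.064, 0.005]
ft_force: [1.0, -0.1, -0.2]
finger_gap: 0.69
finger_force: 0.0
```

Emit:
{"method": "arm_command", "body": {"targets": [0.35,0,-0.1,0,0,0,45,0.7,0,-0.1,0,0,0,30,1,-0.1,-0.1,0,0,0,30,1,-0.1,-0.1,0,0,0,30]}}

```text
clock: 7.2
position: [0.4581, -0.0102, 0.2105]
eef_rot: [-2.355, -2.071, 0.002]
ft_force: [-0.7, 0.5, -0.6]
finger_gap: 0.472
finger_force: 0.0
```

Emit:
{"method": "arm_command", "body": {"targets": [0.35,0,0,0,0,0,30,0.7,0,0,0,0,0,30,1,-0.1,0,0,0,0,30,1,-0.1,0,0,0,0,30]}}

```text
clock: 7.53
position: [0.4622, 0.0894, 0.2105]
eef_rot: [-2.356, -2.072, 0.002]
ft_force: [-0.5, -0.4, 0.2]
finger_gap: 0.35
finger_force: 0.0
```

Emit:
{"method": "arm_command", "body": {"targets": [0.35,0,0,0,0,0,30,0.7,0,0,0,0,0,30,1,-0.2,0,0,0,0,30,1,-0.2,0,0,0,0,30]}}

```text
clock: 7.87
position: [0.4547, 0.1908, 0.2104]
eef_rot: [-2.356, -2.073, 0.004]
ft_force: [-0.9, 0.4, -0.9]
finger_gap: 0.343
finger_force: 0.0
```

```bash
cat > look.py <<'E'
from m import *
from g import *
def look(f=None):
    i=cams.camera_info('top');T=snap('top',f);c=T[160:260,195:405].astype(int)
    for b in blobs(c,c.max(2)<45,80,900):
        p=onz(i,*(b[0]+[195,160]),.103)[:2]-MID; print('dark',b[0]+[195,160],b[1][2:],'beam xy',round(p@XB,4),round(p@YB,4))
E
python3 - <<'E'
from look import *
s=sensors.read_state();print(s['clock'],s['position'],s['finger_gap'])
look('t2.png')
p=W(-.036,.195);print(rel([*p,.12],Rt(.2)),rel([*p,.09],Rt(.2)))
E
```

```text
7.8667 [0.45473117 0.1907921  0.21041888] 0.34281741437027924
dark [286.7 218.3] [ 22  76 287] beam xy -0.0257 0.043
dark [360.4 200.6] [ 19  18 263] beam xy 0.0373 -0.1288
dark [379.2 218.1] [ 19  18 266] beam xy 0.0006 -0.1779
dark [354.7 230.6] [ 19  18 269] beam xy -0.036 -0.1214
[ 0.752  0.064  0.903 -0.001 -0.063  0.001] [ 7.530e-01  6.500e-02  1.203e+00 -1.000e-03 -6.300e-02  1.000e-03]
```

View pics/t2.png

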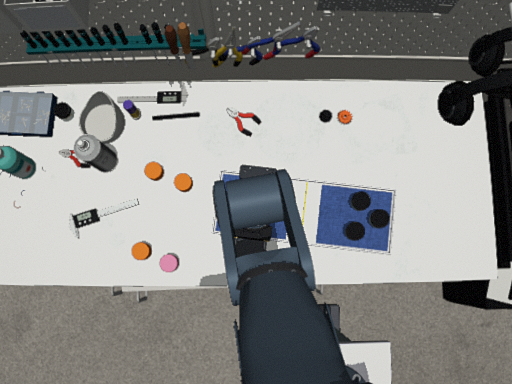

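The top view shows three lids on the right pan: (360,200), (379,218) and (355,231). The spare sits at beam y −178, as planned. Next, go behind the left jar, fingers 30 mm apart and tips leading.

Emit:
{"method": "arm_command", "body": {"targets": [0.4,0.06,0.1,0,-0.03,0,30,0.75,0.06,0.4,0,-0.063,0,30,0.75,0.06,0.8,0,-0.063,0,30,0.75,0.06,0.9,0,-0.063,0,30,0.75,0.06,0.9,0,-0.063,0,30,0.75,0.06,0.9,0,-0.063,0,30]}}

```text
clock: 8.42
position: [0.4733, 0.259, 0.1211]
eef_rot: [2.26, 1.977, -0.229]
ft_force: [1.0, 0.4, 0.3]
finger_gap: 0.345
finger_force: 0.0
```

```bash
python3 - <<'E'
from g import *
s=sensors.read_state();print(s['clock'],s['position'],s['joint_positions'].round(2))
for y in(.195,.17,.07):print(rel([*W(-.036,y),.089],Rt(.2)))
E
```

```text
8.4167 [0.4732856  0.25902278 0.12110299] [ 0.39  0.63  1.67 -0.21  0.95  0.65]
[ 0.095 -0.024  0.308 -0.001 -0.    -0.001]
[-0.15  -0.023  0.358 -0.001 -0.    -0.001]
[-1.13e+00 -2.10e-02  5.56e-01 -1.00e-03 -0.00e+00 -1.00e-03]
```

Emit:
{"method": "arm_command", "body": {"targets": [0.1,-0.02,0.15,0,0,0,30,0.1,-0.02,0.31,0,0,0,30,0.1,-0.02,0.31,0,0,0,30,0.1,-0.02,0.31,0,0,0,30]}}

```text
clock: 8.75
position: [0.4729, 0.2634, 0.0908]
eef_rot: [2.261, 1.976, -0.223]
ft_force: [0.9, 0.1, -0.2]
finger_gap: 0.343
finger_force: 0.0
```

Emit:
{"method": "arm_command", "body": {"targets": [-0.098,0,0.02,0,0,0,30,-0.196,0,0.04,0,0,0,30,-0.245,0,0.05,0,0,0,30,-0.294,0,0.06,0,0,0,30,-0.343,0,0.07,0,0,0,30,-0.392,0,0.08,0,0,0,30,-0.441,0,0.09,0,0,0,30,-0.49,0,0.1,0,0,0,30,-0.539,0,0.11,0,0,0,30,-0.588,0,0.12,0,0,0,30,-0.637,0,0.13,0,0,0,30,-0.637,0,0.13,0,0,0,30]}}

```text
clock: 9.75
position: [0.463, 0.1995, 0.0889]
eef_rot: [2.26, 1.978, -0.226]
ft_force: [-0.1, 0.2, -0.7]
finger_gap: 0.341
finger_force: 0.0
```

```bash
python3 - <<'E'
from look import *
s=sensors.read_state();p=s['position'][:2]-MID;print(s['clock'],s['position'],p@XB,p@YB)
S=snap('scene')
cv2.imwrite('pics/s3.png',cv2.cvtColor(cv2.resize(S[150:350,170:350],None,fx=3,fy=3,interpolation=2),4))
E
```

```text
9.75 [0.46303221 0.19945354 0.08887813] -0.035937945977289734 0.1313848604731616
```

View pics/s3.png

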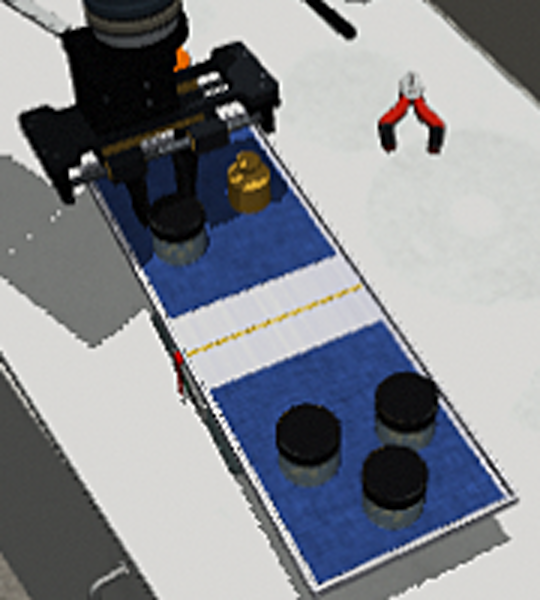

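The two-finger push works: the left jar, crop (178,220), slides upright in its lane and the weight at (250,180) is untouched. Continue.

Emit:
{"method": "arm_command", "body": {"targets": [-0.069,0,0.014,0,0,0,30,-0.137,0,0.028,0,0,0,30,-0.206,0,0.042,0,0,0,30,-0.274,0,0.056,0,0,0,30,-0.343,0,0.07,0,0,0,30,-0.412,0,0.084,0,0,0,30,-0.48,0,0.098,0,0,0,30,-0.55,0,0.112,0,0,0,30,-0.617,0,0.126,0,0,0,30,-0.686,0,0.14,0,0,0,30,-0.755,0,0.154,0,0,0,30,-0.784,0,0.16,0,0,0,30]}}

```text
clock: 10.8
position: [0.4526, 0.1201, 0.0887]
eef_rot: [2.26, 1.978, -0.225]
ft_force: [-0.2, 1.6, 1.2]
finger_gap: 0.344
finger_force: 0.6
```

Emit:
{"method": "arm_command", "body": {"targets": [-0.049,0,0.01,0,0,0,30,-0.098,0,0.02,0,0,0,30,-0.147,0,0.03,0,0,0,30,-0.196,0,0.04,0,0,0,30,-0.245,0,0.05,0,0,0,30,-0.294,0,0.06,0,0,0,30,-0.343,0,0.07,0,0,0,30,-0.392,0,0.08,0,0,0,30,-0.441,0,0.09,0,0,0,30,-0.49,0,0.1,0,0,0,30,-0.539,0,0.11,0,0,0,30,-0.588,0,0.12,0,0,0,30]}}

```text
clock: 11.8
position: [0.4448, 0.061, 0.0884]
eef_rot: [2.259, 1.979, -0.225]
ft_force: [-0.3, -0.3, -1.1]
finger_gap: 0.349
finger_force: 0.4
```

```bash
python3 - <<'E'
from look import *
s=sensors.read_state();p=s['position'][:2]-MID;print(s['clock'],s['position'],p@XB,p@YB,s['ft_force'])
S=snap('scene')
cv2.imwrite('pics/s4.png',cv2.cvtColor(cv2.resize(S[150:350,170:350],None,fx=3,fy=3,interpolation=2),4))
E
```

```text
11.8 [0.44475123 0.06101823 0.08840476] -0.03597909223480882 -0.008252266461467078 [-0.28324842 -0.25572879 -1.05868267]
```

View pics/s4.png

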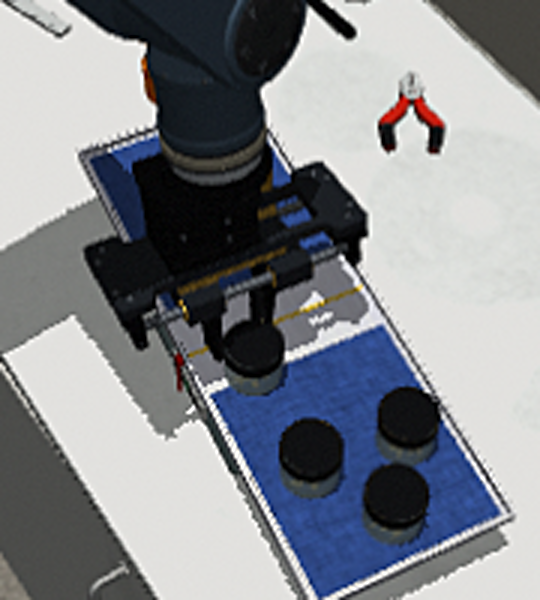

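The jar, crop (253,345), has crossed the yellow line. The right pan has started to sink: the lid at (308,433) has moved to (312,449). Push about 27 mm more, back off a little and raise clear.

Emit:
{"method": "arm_command", "body": {"targets": [-0.049,0,0.01,0,0,0,30,-0.098,0,0.02,0,0,0,30,-0.147,0,0.03,0,0,0,30,-0.186,0,0.038,0,0,0,30,-0.225,0,0.046,0,0,0,30,-0.255,0,0.052,0,0,0,30,-0.265,0,0.054,0,0,0,30,-0.265,0,0.054,0,0,0,30,-0.1,0,0,0,0,0,30,0.15,0,-0.05,0,0,0,30,0.2,0,-0.3,0,0,0,30,0.2,0,-0.6,0,0,0,30]}}

```text
clock: 12.85
position: [0.4478, 0.0941, 0.1423]
eef_rot: [2.259, 1.983, -0.23]
ft_force: [0.8, 0.1, -0.1]
finger_gap: 0.344
finger_force: 0.0
```

Emit:
{"method": "arm_command", "body": {"targets": [0.6,0,-0.35,0,0,0,30,1,0,-0.7,0,0,0,30,1,0,-0.9,0,0,0,30,1,0,-0.9,0,0,0,30,1,0,-0.9,0,0,0,30,1,0,-0.9,0,0,0,30,1,0,-0.9,0,0,0,30,1,0,-0.9,0,0,0,30,1,0,-0.9,0,0,0,30,1,0,-0.9,0,0,0,30]}}

```text
clock: 13.68
position: [0.4639, 0.2064, 0.2111]
eef_rot: [2.261, 1.978, -0.228]
ft_force: [-0.3, -0.0, 0.2]
finger_gap: 0.343
finger_force: 0.0
```

```bash
python3 - <<'E'
from look import *
s=sensors.read_state();p=s['position'][:2]-MID;print(s['clock'],s['position'],p@XB,p@YB)
look()
S=snap('scene');c=S[150:350,170:350].astype(int)
i=cams.camera_info('scene')
for b in blobs(c,c.max(2)<45,80,900):
    q=b[0]+[170,150];p=onz(i,*q,.103)[:2]-MID;print(q,b[1][2:],p@XB,p@YB)
# far-end tray corners predicted for tilts
for t in(-.08,-.04,-.02,0,.02,.04):
    print(t,[proj(i,np.r_[W(x,-.22),.068-(-.22)*-t]).round(1) for x in(-.08,.08)])
cv2.imwrite('pics/s5.png',cv2.cvtColor(cv2.resize(S[190:360,200:360],None,fx=3.5,fy=3.5,interpolation=2),4))
E
```

```text
13.6833 [0.46386067 0.20639675 0.21105937] -0.03602354186699844 0.1383767957907945
dark [243.8 177. ] [ 26  36 185] beam xy 0.061 0.1562
dark [255.9 223.9] [ 34  78 362] beam xy -0.0475 0.1141
dark [361.4 201.5] [ 18  18 256] beam xy 0.0355 -0.1314
dark [379.5 219.1] [ 19  17 257] beam xy -0.0017 -0.1788
dark [224.3 226.8] [ 35  23 430] beam xy -0.0633 0.1875
dark [329.1 227.9] [ 19  18 262] beam xy -0.0366 -0.0597
dark [197.3 238.6] [ 7 28 91] beam xy -0.0986 0.2474
dark [355.6 231.1] [ 19  17 261] beam xy -0.0369 -0.1237
[259.7 275.6] [ 21  20 336] -0.038976667088694884 -0.07009879873180792
[305.7 288.9] [ 21  21 358] 0.03342693482723078 -0.141332900587937
[273.1 299.8] [ 21  22 371] -0.039787518911928575 -0.134090909300333
[301.6 315. ] [ 22  23 396] -0.0039324301060511425 -0.1899806904815852
-0.08 [array([274.6, 346.8]), array([343.2, 314.2])]
-0.04 [array([274.4, 348.6]), array([342.5, 316.1])]
-0.02 [array([274.3, 349.4]), array([342.2, 317. ])]
0 [array([274.2, 350.3]), array([341.8, 318. ])]
0.02 [array([274.1, 351.1]), array([341.5, 318.9])]
0.04 [array([274., 352.]), array([341.2, 319.8])]
```

View pics/s5.png

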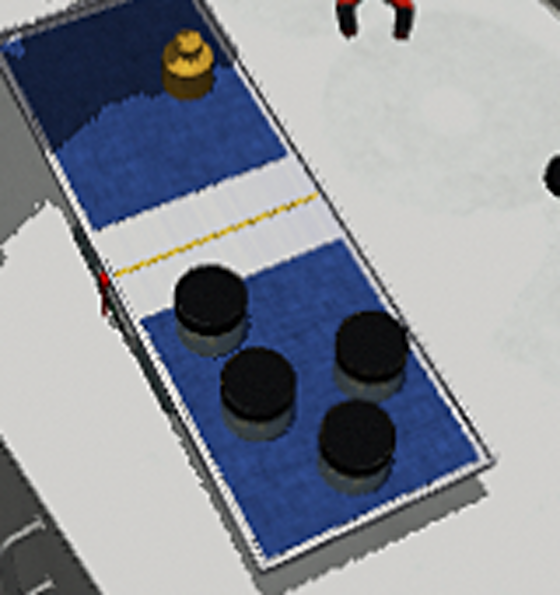

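All four jars are on the right pan: crop (210,300), (258,385), (370,345), (357,440). The weight at (188,65) has not moved. To get the tilt, I compare how the two untouched jars' lids and the weight have shifted since the start, when the beam was on its stop at −0.08.

```bash
cat > tilt.py <<'E'
from look import *
from scipy.optimize import brentq, least_squares
C=np.r_[MID,.046];B=np.c_[np.r_[XB,0],np.r_[YB,0],[0,0,1.]]
def pt(b,t): # beam-frame point (about axle) at tilt t -> world
    return C+B@(Ro.from_rotvec([t,0,0]).apply(b))
REF={'top':{'b':(360.3,200.6),'c':(354.6,230.6)},'scene':{'b':(305.1,283.9),'c':(272.3,295.0),'w':(252.4,207.1)}}
def tilt(sh=0):
    for n in('scene','top'):
        i=cams.camera_info(n);im=snap(n);c=im.astype(int);B1=blobs(c,c.max(2)<45,80,900)
        B2=blobs(c,(c[...,0]>120)&(c[...,2]<90)&(c[...,1]>80),40,900)
        for k,u0 in REF[n].items():
            q=[b[0] for b in(B2 if k=='w' else B1) if np.hypot(*(b[0]-u0))<9]
            if not q: continue
            h=.014+(.043 if k!='w' else .035)
            f=lambda v:proj(i,pt([v[0],v[1],h],-.08))-u0
            v=least_squares(f,[0.,-.1 if k!='w' else .1]).x
            g=lambda t:proj(i,pt([v[0],v[1],h],t))-q[0]
            s=least_squares(lambda t:g(t[0]),[0.]);print(n,k,v.round(4),'tilt',s.x.round(4),'resid px',s.fun.round(2))
E
python3 - <<'E'
from tilt import *
tilt()
print(sensors.read_state()['clock'])
E
```

```text
scene b [ 0.0342 -0.1405] tilt [0.0081] resid px [ 0.15 -0.02]
scene c [-0.0391 -0.1334] tilt [0.0071] resid px [ 0.09 -0.02]
scene w [0.036  0.1183] tilt [0.0358] resid px [-1.03 -0.63]
top b [ 0.0358 -0.1312] tilt [0.0044] resid px [-0.01  0.01]
top c [-0.0368 -0.124 ] tilt [-0.0189] resid px [ 0.01 -0.03]
13.8833
```

The jars give a tilt of about +0.005, with small residuals. The weight's colour blob was in the arm's shadow. I move the arm well clear and check again, including the pointer.

Emit:
{"method": "arm_command", "body": {"targets": [0.4,0,-0.1,0,0,0,30,0.8,0,-0.2,0,0,0,30,1,0,-0.3,0,0,0,30,1,0,-0.3,0,0,0,30]}}

```text
clock: 14.22
position: [0.4797, 0.315, 0.2225]
eef_rot: [2.256, 1.982, -0.215]
ft_force: [0.6, -0.0, 0.0]
finger_gap: 0.348
finger_force: 0.0
```

Emit:
{"method": "arm_command", "body": {"targets": [0.4,0,-0.1,0,0,0,30,0.8,-0.3,-0.1,0,0,0,30,1,-0.5,-0.2,0,0,0,30,1,-0.5,-0.2,0,0,0,30,1,-0.5,-0.2,0,0,0,30]}}

```text
clock: 14.63
position: [0.4407, 0.4191, 0.2214]
eef_rot: [2.255, 1.982, -0.225]
ft_force: [0.5, -1.4, -0.6]
finger_gap: 0.347
finger_force: 0.0
```

Emit:
{"method": "arm_command", "body": {"targets": [0.4,-0.3,0,0,0,0,30,0.7,-0.6,0,0,0,0,30,0.7,-0.8,0,0,0,0,30,0.7,-0.8,0,0,0,0,30,0.7,-0.8,0,0,0,0,30]}}

```text
clock: 15.05
position: [0.3713, 0.4957, 0.2076]
eef_rot: [2.257, 1.979, -0.226]
ft_force: [0.2, 0.1, 1.0]
finger_gap: 0.347
finger_force: 0.0
```

```bash
python3 - <<'E'
from tilt import *
tilt()
s=sensors.read_state();print(s['clock'],s['position'],s['ft_force'])
S=snap('scene');c=S.astype(int);red=(c[...,0]>110)&(c[...,1]<60)&(c[...,2]<70);red[:, :215]=0;red[:,260:]=0;red[:220]=0
print(blobs(c,red,3,200));i=cams.camera_info('scene')
for h in(.06,.03,.015):print(h,[proj(i,pt([-.086,0,h-.046],t)).round(1).tolist() for t in(-.04,0,.04)])
a=cv2.resize(S[235:300,205:270],None,fx=8,fy=8,interpolation=2);cv2.imwrite('pics/p.png',cv2.cvtColor(a,4))
look()
E
```

```text
scene b [ 0.0342 -0.1405] tilt [0.0099] resid px [ 0.16 -0.02]
scene c [-0.0391 -0.1334] tilt [0.0071] resid px [ 0.09 -0.02]
scene w [0.036  0.1183] tilt [0.0202] resid px [0.22 0.12]
top b [ 0.0358 -0.1312] tilt [0.0038] resid px [ 0.09 -0.1 ]
top c [-0.0368 -0.124 ] tilt [-0.016] resid px [ 0.05 -0.11]
15.15 [0.37310353 0.49539474 0.20807444] [-0.38104741  0.12986568 -0.5280647 ]
[(array([229.4, 269.2]), array([229, 268,   2,   3,   5], dtype=int32))]
0.06 [[227.1, 269.1], [227.1, 269.2], [227.2, 269.4]]
0.03 [[227.8, 276.4], [227.7, 276.2], [227.6, 275.9]]
0.015 [[228.2, 279.9], [228.0, 279.5], [227.7, 279.1]]
dark [361.3 201.5] [ 19  18 261] beam xy 0.0354 -0.1311
dark [379.5 219. ] [ 19  17 259] beam xy -0.0015 -0.1788
dark [329.  227.9] [ 19  18 266] beam xy -0.0366 -0.0595
dark [355.5 231.1] [ 20  17 265] beam xy -0.0369 -0.1234
```

View pics/p.png

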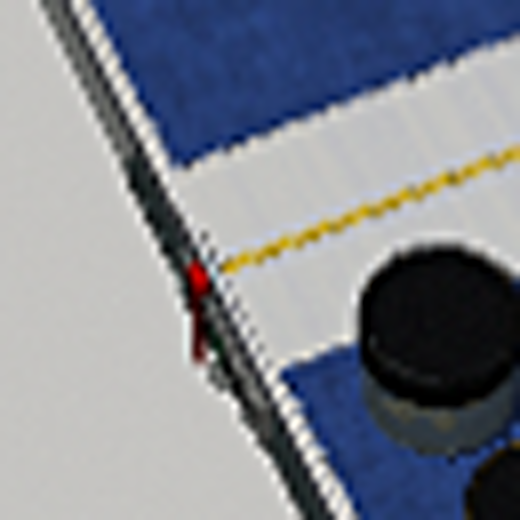

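The crop shows the red pointer at (198,310) in front of the scale, hanging almost straight. I sharpen the tilt estimate numerically from sub-pixel edges of the blue fields, calibrated on the first picture at −0.08.

```bash
cat > edge.py <<'E'
from tilt import *
from scipy.ndimage import map_coordinates
def blueness(im): f=im.astype(float);return (f[...,2]-f[...,0])/(f.sum(2)+30)
def cross(i,bl,p,q,t):
    """fraction from p(blue) to q at which blueness halves"""
    u=np.array([proj(i,pt(p+(q-p)*a,t)) for a in np.linspace(0,1,60)])
    v=map_coordinates(bl,[u[:,1],u[:,0]],order=1);m=(v[:8].mean()+v[-8:].mean())/2
    if v[:8].mean()-v[-8:].mean()<.1:return None
    k=np.where(v<m)[0][0];f=(k-1+(v[k-1]-m)/(v[k-1]-v[k]))/59;return u[0]+(u[-1]-u[0])*f
def edges(n,old,new):
    i=cams.camera_info(n);bo,bn=blueness(old),blueness(new)
    segs={'-yend':[((x,-.195),(x,-.217)) for x in np.linspace(-.06,.06,13)],'+yend':[((x,.195),(x,.217)) for x in np.linspace(-.06,.06,13)],
     '-x at -y':[((-.062,y),(-.086,y)) for y in np.linspace(-.2,-.17,6)],'-x at +y':[((-.062,y),(-.086,y)) for y in np.linspace(.15,.2,8)]}
    for k,S in segs.items():
        r_=[]
        for p,q in S:
            p,q=np.r_[p,.014],np.r_[q,.014];a=cross(i,bo,p,q,-.08);b=cross(i,bn,p,q,0.)
            if a is None or b is None: continue
            e=lambda al,t:proj(i,pt(p+(q-p)*al,t))
            d=e(.5,-.08);dr=e(1,-.08)-e(0,-.08);nn=np.array([-dr[1],dr[0]])
            al=((a-e(0,-.08))@dr)/(dr@dr)
            tn=e(al,0.);dr0=e(1,0)-e(0,0);s=(e(al,.01)-tn)@dr0/.01
            if abs(s)<1e-6: continue
            r_.append((((b-tn)@dr0)/s, s/np.hypot(*dr0)))
        if r_: r_=np.array(r_);print(n,k,len(r_),'tilt',np.median(r_[:,0]).round(4),'sd',r_[:,0].std().round(4),'px/rad',r_[:,1].mean().round(1))
E
python3 - <<'E'
from edge import *
for n in('scene','top'):
    old=cv2.cvtColor(cv2.imread(f'pics/{n}.png'),4)
    edges(n,old,np.mean([snap(n) for _ in range(3)],0))
E
```

```text
scene +yend 13 tilt 0.0228 sd 0.0054 px/rad 43.3
scene -x at -y 6 tilt 0.0169 sd 0.0067 px/rad 17.6
scene -x at +y 8 tilt 0.0228 sd 0.0142 px/rad -10.4
top -yend 9 tilt 0.0228 sd 0.008 px/rad -18.4
top +yend 13 tilt -0.0671 sd 0.196 px/rad 0.8
top -x at -y 6 tilt 0.0145 sd 0.0263 px/rad 3.3
top -x at +y 8 tilt 0.006 sd 0.0342 px/rad -3.6
```

The edges put the tilt between about +0.017 and +0.023, and the lids between 0.007 and 0.010. That is too close to the limit, so I slide the pushed jar back about 18 mm toward the middle (to y ≈ −42) with a light grip across the lane, tips above the rim.

```bash
python3 - <<'E'
from g import *
s=sensors.read_state();print(s['clock']);print(rel([*W(-.0366,.31),.21],Rt(0)))
E
```

```text
15.55
[-1.021e+00  1.284e+00  1.840e-01 -0.000e+00  6.300e-02 -1.000e-03]
```

Emit:
{"method": "arm_command", "body": {"targets": [-0.3,0.3,0.06,0,0.03,0,60,-0.65,0.65,0.12,0,0.063,0,60,-1,1,0.18,0,0.063,0,60,-1,1,0.18,0,0.063,0,60,-1,1,0.18,0,0.063,0,60]}}

```text
clock: 15.97
position: [0.4605, 0.3793, 0.2104]
eef_rot: [2.368, 2.062, 0.001]
ft_force: [0.1, 1.0, -0.2]
finger_gap: 0.628
finger_force: 0.0
```

Emit:
{"method": "arm_command", "body": {"targets": [-0.35,0.1,0,0,0,0,60,-0.7,0.2,0,0,0,0,60,-1,0.28,0,0,0,0,60,-1,0.28,0,0,0,0,60]}}

```text
clock: 16.3
position: [0.4719, 0.2764, 0.2098]
eef_rot: [2.366, 2.066, -0.004]
ft_force: [-0.6, -0.8, 0.8]
finger_gap: 0.683
finger_force: 0.0
```

Emit:
{"method": "arm_command", "body": {"targets": [-0.35,0,0,0,0,0,60,-0.7,0,0,0,0,0,60,-1,0,0,0,0,0,60,-1,0,0,0,0,0,60]}}

```text
clock: 16.63
position: [0.4574, 0.1783, 0.2098]
eef_rot: [-2.366, -2.067, 0.005]
ft_force: [-0.3, 0.7, -0.8]
finger_gap: 0.689
finger_force: 0.0
```

Emit:
{"method": "arm_command", "body": {"targets": [-0.35,0,0,0,0,0,60,-0.7,0,0,0,0,0,60,-1,0,0,0,0,0,60,-1,0,0,0,0,0,60,-1,0,0,0,0,0,60]}}

```text
clock: 17.05
position: [0.4462, 0.0821, 0.2101]
eef_rot: [-2.366, -2.067, -0.002]
ft_force: [0.2, -0.3, 0.2]
finger_gap: 0.689
finger_force: 0.0
```

```bash
python3 - <<'E'
from m import *
from g import *
s=sensors.read_state();print(s['clock'],s['position'],s['finger_gap']);print(rel([*W(-.0366,-.0595),.15],Rt(0)))
i=cams.camera_info('wrist');c=snap('wrist').astype(int)
for b in blobs(c,c.max(2)<45,300,30000):
    p=onz(i,*b[0],.103)[:2]-MID;print(b[0],b[1],p@XB,p@YB)
E
```

```text
17.05 [0.4462051  0.08205124 0.21013717] 0.6893212717151006
[-0.723  0.009  0.601  0.    -0.    -0.001]
[479.4  29.5] [468  16  24  29 365] 0.13129624499810122 0.14745855671058666
[499.5 210.4] [485 197  27  27 574] 0.18178233917234585 -0.0003355172192978058
[260.  311.9] [240 299  41  24 822] -0.03684830830853551 -0.10974937694897542
```

Emit:
{"method": "arm_command", "body": {"targets": [-0.36,0,0,0,0,0,60,-0.72,0.01,0,0,0,0,60,-0.72,0.01,0.3,0,0,0,60,-0.72,0.01,0.6,0,0,0,60,-0.72,0.01,0.85,0,0,0,60,-0.72,0.01,0.99,0,0,0,60,-0.72,0.01,0.99,0,0,0,60,-0.72,0.01,0.99,0,0,0,60]}}

```text
clock: 17.77
position: [0.4374, 0.0118, 0.1104]
eef_rot: [-2.36, -2.071, 0.001]
ft_force: [0.4, -1.0, 0.6]
finger_gap: 0.691
finger_force: 0.0
```

```bash
python3 - <<'E'
from g import *
s=sensors.read_state();print(s['clock'],s['position'],s['ft_force']);print(rel([*W(-.0366,-.0595),.099],Rt(0)))
E
```

```text
17.7667 [0.4373794  0.01177551 0.11041296] [ 0.38540338 -0.97748432  0.62817807]
[-0.015  0.003  0.114 -0.    -0.     0.   ]
```

Emit:
{"method": "arm_command", "body": {"targets": [-0.01,0,0.11,0,0,0,60,-0.01,0,0.11,0,0,0,52,-0.01,0,0.11,0,0,0,48,-0.01,0,0.11,0,0,0,42,-0.01,0,0.11,0,0,0,42,-0.01,0,0.11,0,0,0,42,-0.01,0,0.11,0,0,0,42], "force": 3}}

```text
clock: 18.35
position: [0.4375, 0.0092, 0.1005]
eef_rot: [2.362, 2.069, 0.001]
ft_force: [0.3, -0.3, -0.6]
finger_gap: 0.509
finger_force: 3.0
```

Emit:
{"method": "arm_command", "body": {"targets": [0.03,0,0,0,0,0,42,0.06,0,0,0,0,0,42,0.09,0,0,0,0,0,42,0.12,0,0,0,0,0,42,0.15,0,0,0,0,0,42,0.18,0,0,0,0,0,42,0.18,0,0,0,0,0,42,0.18,0,0,0,0,0,42]}}

```text
clock: 19.02
position: [0.4394, 0.0275, 0.0999]
eef_rot: [2.363, 2.071, 0.0]
ft_force: [0.3, -0.3, 3.3]
finger_gap: 0.504
finger_force: 3.0
```

Emit:
{"method": "arm_command", "body": {"targets": [0,0,0,0,0,0,48,0,0,0,0,0,0,52,0,0,0,0,0,0,60,0,0,0,0,0,0,60,0,0,0,0,0,0,60,0,0,-0.2,0,0,0,60,0,0,-0.5,0,0,0,60,0.3,0,-0.9,0,0,0,60,0.7,0,-1,0,0,0,60,1,0,-1,0,0,0,60,1,0,-1,0,0,0,60]}}

```text
clock: 19.93
position: [0.4541, 0.131, 0.2018]
eef_rot: [2.357, 2.074, 0.009]
ft_force: [-0.7, -0.2, 0.2]
finger_gap: 0.693
finger_force: 0.0
```

Emit:
{"method": "arm_command", "body": {"targets": [0.35,0,0,0,0,0,60,0.7,0,0,0,0,0,60,1,0,0,0,0,0,60,1,0,0,0,0,0,60]}}

```text
clock: 20.27
position: [0.4665, 0.2292, 0.1997]
eef_rot: [-2.359, -2.074, -0.004]
ft_force: [1.0, 0.3, 0.0]
finger_gap: 0.692
finger_force: 0.0
```

Emit:
{"method": "arm_command", "body": {"targets": [0.35,0,0,0,0,0,60,0.7,0,0,0,0,0,60,1,-0.3,0,0,0,0,60,1,-0.3,0,0,0,0,60]}}

```text
clock: 20.6
position: [0.4453, 0.332, 0.199]
eef_rot: [-2.356, -2.073, 0.004]
ft_force: [-0.5, -0.9, -1.4]
finger_gap: 0.691
finger_force: 0.0
```

Emit:
{"method": "arm_command", "body": {"targets": [0.35,-0.3,0,0,0,0,60,0.7,-0.6,0,0,0,0,60,1,-0.6,0,0,0,0,60,1,-0.6,0,0,0,0,60]}}

```text
clock: 20.93
position: [0.4021, 0.4399, 0.1997]
eef_rot: [-2.357, -2.074, -0.005]
ft_force: [1.0, 1.0, 0.3]
finger_gap: 0.692
finger_force: 0.0
```

Emit:
{"method": "arm_command", "body": {"targets": [0.35,-0.1,0,0,0,0,60,0.7,-0.2,0,0,0,0,60,0.8,-0.2,0,0,0,0,60,0.8,-0.2,0,0,0,0,60]}}

```text
clock: 21.27
position: [0.394, 0.5186, 0.1992]
eef_rot: [2.361, 2.073, 0.001]
ft_force: [-0.1, 0.2, 0.4]
finger_gap: 0.69
finger_force: 0.0
```

```bash
python3 - <<'E'
from edge import *
for n in('scene','top'):
    old=cv2.cvtColor(cv2.imread(f'pics/{n}.png'),4)
    edges(n,old,np.mean([snap(n) for _ in range(3)],0))
tilt();look()
s=sensors.read_state();print(s['clock'],s['position'],s['ft_force'])
E
```

```text
scene +yend 13 tilt 0.0234 sd 0.0047 px/rad 43.3
scene -x at -y 6 tilt 0.017 sd 0.0068 px/rad 17.6
scene -x at +y 8 tilt 0.0266 sd 0.0123 px/rad -10.4
top -yend 9 tilt 0.0244 sd 0.0089 px/rad -18.4
top +yend 13 tilt -0.0233 sd 0.1863 px/rad 0.8
top -x at -y 6 tilt 0.0129 sd 0.0276 px/rad 3.3
top -x at +y 8 tilt 0.0094 sd 0.0345 px/rad -3.6
scene b [ 0.0342 -0.1405] tilt [0.0118] resid px [ 0.17 -0.02]
scene c [-0.0391 -0.1334] tilt [0.0089] resid px [ 0.11 -0.02]
scene w [0.036  0.1183] tilt [0.0228] resid px [0.15 0.08]
top b [ 0.0358 -0.1312] tilt [-0.0063] resid px [ 0.08 -0.09]
top c [-0.0368 -0.124 ] tilt [-0.016] resid px [ 0.05 -0.11]
dark [361.3 201.5] [ 19  18 262] beam xy 0.0354 -0.1311
dark [379.5 219. ] [ 19  17 261] beam xy -0.0015 -0.1788
dark [329.2 228.3] [ 19  18 263] beam xy -0.0375 -0.0601
dark [355.6 231.1] [ 20  17 263] beam xy -0.0369 -0.1237
21.7167 [0.39398337 0.51657296 0.20010553] [-0.45048707  0.5221032  -0.12908465]
```

The jar did not slide: it is still at y −60, so gripping high by the lid only rocked it on the cloth-like field. A low push works, as it did before. I therefore nudge the back jar, at (35,−131), about 17 mm toward the middle from its outer side. Closed fingers fit there, clear of the spare.

Emit:
{"method": "arm_command", "body": {"targets": [-0.35,0.1,0,0,0,0,0,-0.7,0.2,0,0,0,0,0,-1,0.3,0,0,0,0,0,-1,0.3,0,0,0,0,0]}}

```text
clock: 22.05
position: [0.4101, 0.409, 0.1997]
eef_rot: [2.366, 2.064, -0.007]
ft_force: [-1.1, -1.1, 0.9]
finger_gap: 0.469
finger_force: 0.0
```

Emit:
{"method": "arm_command", "body": {"targets": [-0.35,0.1,0,0,0,0,0,-0.7,0.2,0,0,0,0,0,-1,0.3,0,0,0,0,0,-1,0.3,0,0,0,0,0]}}

```text
clock: 22.38
position: [0.4271, 0.307, 0.2]
eef_rot: [2.367, 2.064, -0.004]
ft_force: [-0.5, -0.4, -0.1]
finger_gap: 0.171
finger_force: 0.0
```

Emit:
{"method": "arm_command", "body": {"targets": [-0.35,0.1,0,0,0,0,0,-0.7,0.2,0,0,0,0,0,-1,0.3,0,0,0,0,0,-1,0.3,0,0,0,0,0]}}

```text
clock: 22.72
position: [0.4445, 0.2047, 0.2002]
eef_rot: [2.367, 2.064, -0.001]
ft_force: [0.3, -0.1, -0.2]
finger_gap: 0.007
finger_force: 0.0
```

Emit:
{"method": "arm_command", "body": {"targets": [-0.35,0.1,0,0,0,0,0,-0.7,0.2,0,0,0,0,0,-1,0.3,0,0,0,0,0,-1,0.3,0,0,0,0,0]}}

```text
clock: 23.05
position: [0.4622, 0.1017, 0.2004]
eef_rot: [2.366, 2.063, 0.002]
ft_force: [0.1, -0.7, 0.4]
finger_gap: 0.006
finger_force: 0.0
```

Emit:
{"method": "arm_command", "body": {"targets": [-0.35,0.1,0,0,0,0,0,-0.7,0.2,0,0,0,0,0,-1,0.3,0,0,0,0,0,-1,0.3,0,0,0,0,0]}}

```text
clock: 23.38
position: [0.4796, -0.0017, 0.2005]
eef_rot: [2.364, 2.062, 0.003]
ft_force: [0.6, 0.3, 0.1]
finger_gap: 0.005
finger_force: 0.0
```

```bash
python3 - <<'E'
from g import *
s=sensors.read_state();print(s['clock'],s['position'],s['finger_gap'],s['joint_positions'].round(2))
for z in(.14,.086):print(rel([*W(.041,-.171),z],Rt(-.15)))
E
```

```text
23.3833 [ 0.4796032  -0.00166548  0.20049343] 0.005019110281551538 [-0.24  0.39  1.84 -0.    0.91 -0.1 ]
[-1.049  0.345  0.608  0.002  0.048 -0.002]
[-1.048  0.342  1.148  0.002  0.048 -0.002]
```

Emit:
{"method": "arm_command", "body": {"targets": [-0.35,0.12,0,0,0.02,0,0,-0.7,0.25,0,0,0.048,0,0,-1,0.37,0,0,0.048,0,0,-1,0.37,0.3,0,0.048,0,0,-1,0.37,0.6,0,0.048,0,0,-1,0.37,0.6,0,0.048,0,0,-1,0.37,0.6,0,0.048,0,0]}}

```text
clock: 23.97
position: [0.4992, -0.1002, 0.139]
eef_rot: [-2.281, -1.999, -0.171]
ft_force: [-0.1, 0.1, 0.0]
finger_gap: 0.001
finger_force: 0.0
```

```bash
python3 - <<'E'
from g import *
s=sensors.read_state();p=s['position'][:2]-MID;print(s['clock'],s['position'],p@XB,p@YB,s['ft_force'])
for y in(-.171,-.145):print(rel([*W(.044,y),.086],Rt(-.15)))
E
```

```text
23.9667 [ 0.49922473 -0.10021784  0.13898583] 0.039089236101864454 -0.16099119573103046 [-0.11263414  0.05654148  0.01963177]
[-0.18   0.051  0.508 -0.001 -0.001 -0.   ]
[ 0.077  0.051  0.548 -0.001 -0.001 -0.   ]
```

Emit:
{"method": "arm_command", "body": {"targets": [-0.12,0.05,0.05,0,0,0,0,-0.17,0.05,0.2,0,0,0,0,-0.18,0.05,0.4,0,0,0,0,-0.18,0.05,0.51,0,0,0,0,-0.18,0.05,0.51,0,0,0,0,-0.18,0.05,0.51,0,0,0,0]}}

```text
clock: 24.47
position: [0.5046, -0.1129, 0.0877]
eef_rot: [-2.285, -2.003, -0.174]
ft_force: [-1.0, -0.3, -0.1]
finger_gap: 0.006
finger_force: 0.0
```

Emit:
{"method": "arm_command", "body": {"targets": [0.03,0,0.005,0,0,0,0,0.06,0,0.009,0,0,0,0,0.09,0,0.014,0,0,0,0,0.12,0,0.018,0,0,0,0,0.15,0,0.022,0,0,0,0,0.18,0,0.027,0,0,0,0,0.2,0,0.03,0,0,0,0,0.22,0,0.033,0,0,0,0,0.22,0,0.033,0,0,0,0,0.22,0,0.033,0,0,0,0]}}

```text
clock: 25.3
position: [0.5063, -0.0904, 0.0867]
eef_rot: [-2.284, -2.001, -0.172]
ft_force: [-0.7, 0.3, -0.3]
finger_gap: 0.004
finger_force: 0.0
```

Emit:
{"method": "arm_command", "body": {"targets": [-0.06,0.0,-0.01,0,0,0,0,-0.12,0,-0.05,0,0,0,0,-0.12,0,-0.4,0,0,0,0,-0.1,0,-0.8,0,0,0,0,0.2,0,-1,0,0,0,0,0.6,0,-1,0,0,0,0,1,0,-1,0,0,0,0,1,0,-1,0,0,0,0]}}

```text
clock: 25.97
position: [0.5174, -0.0026, 0.2027]
eef_rot: [-2.28, -2.006, -0.177]
ft_force: [0.1, -0.1, 0.5]
finger_gap: 0.006
finger_force: 0.0
```

Emit:
{"method": "arm_command", "body": {"targets": [0.35,-0.1,0,0,0,0,0,0.7,-0.2,0,0,0,0,0,1,-0.3,0,0,0,0,0,1,-0.3,0,0,0,0,0]}}

```text
clock: 26.3
position: [0.4988, 0.0981, 0.2164]
eef_rot: [-2.279, -2.004, -0.173]
ft_force: [0.1, -0.3, -0.4]
finger_gap: 0.003
finger_force: 0.0
```

Emit:
{"method": "arm_command", "body": {"targets": [0.35,-0.1,0,0,0,0,0,0.7,-0.2,0,0,0,0,0,1,-0.3,0,0,0,0,0,1,-0.3,0,0,0,0,0]}}

```text
clock: 26.63
position: [0.4832, 0.1996, 0.2316]
eef_rot: [-2.28, -2.005, -0.175]
ft_force: [0.1, -0.3, -0.3]
finger_gap: 0.007
finger_force: 0.0
```

Emit:
{"method": "arm_command", "body": {"targets": [0.35,-0.1,0,0,0,0,0,0.7,-0.2,0,0,0,0,0,1,-0.3,0,0,0,0,0,1,-0.3,0,0,0,0,0]}}

```text
clock: 26.97
position: [0.4674, 0.3015, 0.2467]
eef_rot: [-2.281, -2.005, -0.177]
ft_force: [0.2, -0.1, -0.6]
finger_gap: 0.007
finger_force: 0.0
```

Emit:
{"method": "arm_command", "body": {"targets": [0.35,-0.1,0,0,0,0,0,0.7,-0.2,0,0,0,0,0,1,-0.3,0,0,0,0,0,1,-0.3,0,0,0,0,0]}}

```text
clock: 27.3
position: [0.4514, 0.4036, 0.2617]
eef_rot: [-2.281, -2.004, -0.178]
ft_force: [0.6, 0.7, 0.5]
finger_gap: 0.001
finger_force: 0.0
```

Emit:
{"method": "arm_command", "body": {"targets": [0.35,-0.2,0,0,0,0,0,0.7,-0.5,0,0,0,0,0,1,-0.8,0,0,0,0,0,1,-0.8,0,0,0,0,0,1,-0.8,0,0,0,0,0]}}

```text
clock: 27.72
position: [0.3839, 0.509, 0.2756]
eef_rot: [-2.282, -2.005, -0.172]
ft_force: [-0.9, -0.3, -0.4]
finger_gap: 0.005
finger_force: 0.0
```

```bash
python3 - <<'E'
from edge import *
for n in('scene','top'):
    old=cv2.cvtColor(cv2.imread(f'pics/{n}.png'),4)
    edges(n,old,np.mean([snap(n) for _ in range(3)],0))
tilt();look()
s=sensors.read_state();print(s['clock'],s['position'],s['ft_force'])
E
```

```text
scene -yend 10 tilt 0.0006 sd 0.0048 px/rad 38.0
scene +yend 13 tilt 0.0004 sd 0.005 px/rad 43.3
scene -x at -y 6 tilt -0.0028 sd 0.0113 px/rad 17.6
scene -x at +y 8 tilt 0.0096 sd 0.0158 px/rad -10.4
top -yend 9 tilt -0.0007 sd 0.0106 px/rad -18.4
top +yend 13 tilt -0.07 sd 0.1508 px/rad 0.8
top -x at -y 6 tilt 0.0005 sd 0.0268 px/rad 3.3
top -x at +y 8 tilt -0.01 sd 0.0281 px/rad -3.6
scene b [ 0.0342 -0.1405] tilt [-0.1385] resid px [ 4.94 -1.  ]
scene c [-0.0391 -0.1334] tilt [-0.0078] resid px [ 0.04 -0.01]
scene w [0.036  0.1183] tilt [0.0021] resid px [0.26 0.13]
top b [ 0.0358 -0.1312] tilt [-0.3421] resid px [ 1.29 -3.81]
top c [-0.0368 -0.124 ] tilt [-0.016] resid px [ 0.05 -0.11]
dark [352.8 201.7] [ 19  18 260] beam xy 0.0325 -0.1106
dark [379.4 218.9] [ 18  18 261] beam xy -0.0013 -0.1785
dark [328.9 228.2] [ 19  18 266] beam xy -0.0374 -0.0593
dark [355.4 231.1] [ 19  17 264] beam xy -0.037 -0.1232
28.1667 [0.38524459 0.50800654 0.27572106] [-0.22489623 -0.60550181  0.2630743 ]
```

Level: the most sensitive edges read 0.000 ± 0.001, the weight +0.002 and the untouched jar −0.008. All four lids are round and on the right pan, so I hand in.

```bash
python3 -c "
from h import *
print(r.sign_off())"
```

```text
the job is handed in; nothing more can be done
None
```

I handed the job in at about 28 s; the hand-in returned no verdict. The beam measures level within about 0.01 rad, the brass weight is alone on its pan, and all four jars are on the other, but gripping one jar by its lid on the way may have tipped it close to the 0.6 rad limit.

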